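Weigh two battery cells against each other and load the heavier into the charger

ROBOT

A 7-joint arm with a two-finger parallel gripper is mounted at the origin on a cart in front of the work surface, level with it; the furniture and walls round the work are solid. World frame = base frame: x ahead of the robot, y to its left, z up, the work surface at z = 0. Lengths are in m, angles in rad, forces in N, time in s.
With the tool pointing down it reaches from about 0.4 to 0.875 m from the base axis. Payload 6.5 kg.
Tool frame: the origin (TCP) lies on the centre line of the jaws, within the pads' length; the fingertips stand 22 mm ahead of it and the grasp point (between the pads) lies 3 mm ahead of it; z points along the fingers, y is the line along which they close (so a half turn about z gives the same grasp; the last joint's range is limited). The gripper opens to 88 mm and grips with 3 to 60 N. Pads are 18 mm wide; open, the fingers measure 123 mm over their backs; the gripper's body (75 mm by 187 mm) begins 45 mm behind the grasp point.
Start: joints at [-1.332, 0.536, -0.004, 1.538, 0.003, 1.067, -0.071], TCP at [0.195, 0.62, 0.261] pointing down, gripper open.
Joint ranges: [-2.7, 2.7], [-0.37, 2.16], [-1.27, 1.26], [0.24, 2.4], [-1.31, 4.45], [0.19, 1.91], [-2.76, 2.76]. Speed limits (rad/s): [2.39, 2.39, 3.14, 3.14, 3.14, 3.14, 3.14].

INTERFACE

Orientations are given as a unit quaternion [w, x, y, z].
In Python, from plant import * gives the robot as it stands.
- The arm moves only by the tool drive_tool, never from a script. Its argument "motion" is a list of rows, each a list of 6 numbers: the shift along the world's x, y, z as a fraction of full scale, then the turn, a rotation vector about the world's x, y, z as a fraction of full scale. In form: [[x, y, z, wx, wy, wz], ...]. A call has 1 to 12 rows; each row shifts and turns the commanded pose from where the row before left it; what a row does not reach is not made up. Full scale, the value 1, is 600 mm for a shift and pi rad for a turn. A row lasts 1/12 s, in which the tool goes at most 41.7 mm and 7.16 degrees, less where a joint would pass 70% of its speed; a pose out of reach is approached as far as the arm can. A call with a number of a shift or a turn outside -1 to 1 is refused whole. A call with a gripper value outside its range is refused whole. "hand" is the gripper command: -1 is fully open, 1 is shut, values between are in proportion, set as the call begins (left out, the last holds). The fingers move at their own pace and stop on an object; "newtons" is the grip in N (left out, the last holds). Time passes only in rows, so rows that do not move let the fingers close. It gives the time, the measured TCP pose, the force, the opening and the grip force at its end, in the units of the state.
- read_state(): the state, without advancing time (a new reading comes with each control period).
- get_image(name): name is "side" or "top"; returns (picture, depth): 400x640x3 uint8, blue, green, red; 400x640 float32, m along the optical axis (not along the pixel's ray), 0 where there is no reading.
- calibration(name): a dict with "mtx" (3x3 intrinsics, pixels), "R" (3x3) and "t" (3): a world point X has camera coordinates R X + t. Camera axes: x right, y down, z forward; pixel columns grow to the right and rows downward; lengths in m; the calibration is good to about 2 mm. A picture is of the moment at which its call begins. calibration takes no time and is no camera call.
- job_done(): hands the job in; it is judged then, once.
The state is a dict: "t": time; "joint_positions": joint angles; "qd": joint speeds; "tau": joint torques, N m; "position": TCP position; "tcp_rot": TCP orientation; "ft_force": force on the tool from outside, world axes, zero at the start; "ft_torque": the same for the moment, N m; "grip_width": finger opening in m; "finger_force": force on a finger pad.
Only numpy, scipy, OpenCV 4.12 (cv2) and the standard library are available. Lean on these libraries where they do the work, as an engineer would, in place of code of your own. Each camera call takes 0.05 s, during which the arm holds its last target. There are 200 camera calls.

TASK

A light 18650 cell is a bad one: set the purple and the green cell on the two arms of the pivot balance, let go and see which side drops, then take the cell that dropped and leave the other on the balance. Load it into the charging cradle, plus end to the fixed brass contact: press the sprung slider back with the minus end, gently and by feel, and lower the cell until it lies level and fully home between slider and contact. Do not force the cradle or the balance, and do not disturb the other things on the bench.

Things in the scene. Friction and masses are not known exactly. Their poses are not given: they have to be found in the camera images.
- cell_purple_mid (a point): centre of the purple 18650 cell: cylinder 18.2 mm thick, 65 mm long, 29 to 61 g (this one or the green one may be the heavier), lying level. Its z axis runs along the cell towards the plus end (the minus end is 32.5 mm back). Starts in the caddy, in either place
- cell_green_mid (a point): the same point of the green cell, same size and axes
- cell_purple_plus (a point): centre of the purple cell's plus end face, 32.5 mm from its centre
- cell_green_plus (a point): centre of the green cell's plus end face
- caddy: grey cell caddy, 166 x 46 mm, fixed; origin under its centre, x along it. The cells lie nose to tail along x, plus ends to +x, centres at x = -38 and +38 mm, axes 29 mm above the bench. V seats 6 mm thick hold each cell 22 mm either side of its centre; between them its middle 38 mm is free on both sides, down to the base plate 6 mm above the bench
- balance: pivot balance, fixed: base plate 90 x 200 mm, top 11 mm above the bench; origin under its centre; its y axis runs along the beam, its x axis along the pivot, which is 52 mm above the bench. Uprights at the middle, highest part (beam mast with brass nut) 88 mm above the bench
- beam (a joint): tilt of the balance beam, rad: positive = the left (+y) arm is down, negative = the right arm is down; free between the stops at -0.12 and +0.12; the bare beam hangs about level
- cradle_left (a point): left cradle of the beam (80 mm from the pivot towards balance +y; moves with the beam, 10 mm up or down): where the centre of a cell lying in it must be. Two V seats 4 mm thick, 22 mm either side along the point's x axis, hold the cell along x; between them 40 mm are open down to the base plate
- cradle_right (a point): right cradle of the beam (balance y = -80 mm), the same
- charger: cell charging cradle: fixed aluminium plate 172 x 70 mm with a black carriage (134 x 56 mm) that carries the whole bay. Origin on the bench under the plate; x axis along the bay towards the fixed plus contact. The carriage was clamped by hand up to 6 mm either way along x from the middle of its rail: this offset is not measured, feel for it (or see it)
- bay (a point): bay point: centre of a fully seated cell if the carriage stood at mid-rail, 29 mm above the bench, axes as the charger's; the true seat is up to 6 mm from it along x. In the carriage, from the true seat: plus contact face at x = +32.5 mm, its block 0.5 mm higher than the seat (a level cell passes over it with its centre 10 mm or more above the seat); the cell rests on ribs 9 mm below
- bay_guides (a point): the same point, for more of the bay: cheeks at x = -27.5 to -22 and +28 to +32 mm from the true seat guide the cell with 1 mm to spare on each side; they stand 5 mm above the seat, their sloped lips 8 mm. Between them 50 mm are free for fingers, down to the carriage plate 9 mm above the bench. Delicate: all contact forces on the cradle together should stay under about 24 N (a seated cell makes 10)
- slider_rest (a point): middle of the grey sprung slider's face at rest, if the carriage stood at mid-rail (bay x = -28.5 mm): the bay is 4 mm too short for the cell. The slider gives way towards -x, hard stop at 5.5 mm; about 2.7 N to start, 5 N at 4 mm, 6 N at the stop. Its face is 18 mm wide and reaches 17 mm above the seat: a level cell held above the plus block can press it back
- flux_tin: blue round tin, 52 x 25 mm, bystander
- loupe: black loupe, 37 mm, bystander
- note_pad: white note pad, 148 x 105 x 9 mm, bystander
- usb_meter: pink pocket meter, 70 x 24 x 13 mm, bystander
- driver_b: blue screwdriver, 142 mm, bystander
Not all that is in view belongs to the job. What is shaped like the part that bears cell_purple_mid but orange is not meant.

How it is judged:
By the outcome, as a careful person would: the job done as asked, in the order asked, and still so for the second after the job is handed in, with the robot touching nothing.
It also fails if it takes over 72 s, if anything falls off the work surface, if the arm or the gripper's body presses on something with over 40 N, if the wrist force passes 120 N, or if a joint passes its speed limit or range.

## Working session

There is one attempt and no reset: what is moved stays moved. The work goes in short steps, Python scripts to look and compute and a tool call to move; the robot and the scene stay as the last step left them, time stands still between calls to the robot, and variables do not carry over. Pictures are saved under pics/ and viewed, at most 10 in all, crops included, and the job is handed in when it is done.

Besides the shell and the picture viewer there is one more tool, called after ">>>" as a command line: name --pt "numbers of a row" for each row, then --argument value for the rest. drive_tool: Moves the arm, as the interface text tells. Its arguments: {"type":"object","properties":{"motion":{"type":"array"},"hand":{"type":"number"},"newtons":{"type":"number"}},"required":["motion"]}

```bash
mkdir -p pics; ls; python3 - <<'E'
from plant import *
import cv2,numpy as np
s=read_state();print(s)
for n in("side","top"):
    p,d=get_image(n);cv2.imwrite(f"pics/{n}0.png",p);np.save(f"pics/{n}0.npy",d)
    c=calibration(n);print(n,c)
E
```

```text
pics
{'t': 0.0, 'joint_positions': array([-1.33221474,  0.53714423, -0.00443289,  1.53886693,  0.0025966 ,
        1.06732406, -0.07120573]), 'qd': array([ 1.28155433e-04,  6.61277292e-04,  1.32184325e-03,  1.63295752e-03,
       -2.47104278e-04, -1.37554301e-03, -6.42726639e-06]), 'tau': array([-2.13659541e-04, -5.70983362e+01,  9.90356617e-01, -2.51607817e+01,
       -5.63532009e-02,  1.76009542e-02,  1.52659586e-04]), 'position': array([0.19489644, 0.61948033, 0.25985574]), 'tcp_rot': array([-6.84171821e-05,  1.51772123e-01,  9.88415130e-01, -8.65716508e-04]), 'ft_force': array([0.27979348, 0.18404491, 0.68504289]), 'ft_torque': array([-0.05736363, -0.00576564,  0.047695  ]), 'finger_force': 0.0, 'grip_width': 0.08832606961124996}
side {'mtx': array([[444.05201555,   0.        , 320.46219248],
       [  0.        , 444.05201555, 198.61353504],
       [  0.        ,   0.        ,   1.        ]]), 'R': array([[ 0.93765432, -0.34689546, -0.02163153],
       [-0.24051153, -0.60265218, -0.7608972 ],
       [ 0.2509155 ,  0.71866118, -0.64851178]]), 't': array([-0.49298396,  0.14199649,  1.22156243])}
top {'mtx': array([[471.50837021,   0.        , 323.38992859],
       [  0.        , 471.50837021, 211.21823843],
       [  0.        ,   0.        ,   1.        ]]), 'R': array([[-2.00457977e-02, -9.99796852e-01, -2.10264911e-03],
       [-9.93327641e-01,  2.01548986e-02, -1.13551649e-01],
       [ 1.13570960e-01, -1.87613914e-04, -9.93529870e-01]]), 't': array([-0.02045392,  0.53539162,  1.14460124])}
```

View pics/top0.png

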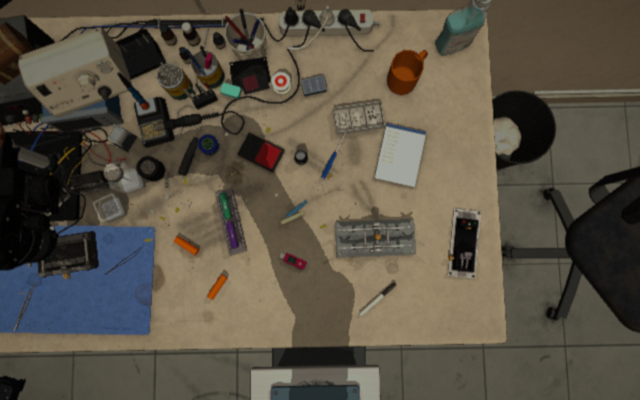

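View pics/side0.png

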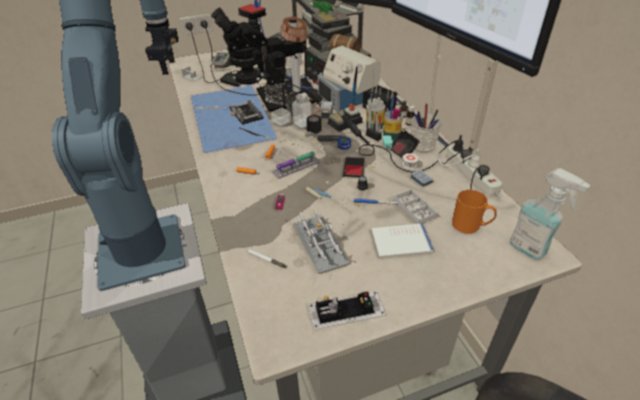

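Candidates: green cell at top px (225,207) and purple cell at (234,236), both in the grey caddy. The loose orange cells at (186,244) and (218,285) are lookalikes and not meant. I take the two in the caddy and check them in a close crop.

```bash
cat > h.py <<'E'
from plant import *
import cv2,numpy as np
def ray(n,uv,z):
    c=calibration(n);d=c["R"].T@np.linalg.solve(c["mtx"],[uv[0],uv[1],1.]);o=-c["R"].T@c["t"]
    return o+d*(z-o[2])/d[2]
def proj(n,X):
    c=calibration(n);p=c["mtx"]@(c["R"]@np.asarray(X)+c["t"]);return p[:2]/p[2]
def mask(n,p,lo,hi,roi):
    h=cv2.cvtColor(p,cv2.COLOR_BGR2HSV);m=cv2.inRange(h,lo,hi);k=np.zeros_like(m);x0,y0,x1,y1=roi;k[y0:y1,x0:x1]=255
    return m&k
def blob(m):
    k,l,st,ce=cv2.connectedComponentsWithStats(m);i=1+np.argmax(st[1:,4])
    pts=np.argwhere(l==i)[:,::-1].astype(np.float32)
    return pts,cv2.minAreaRect(pts)
E
python3 - <<'E'
import cv2,numpy as np
t=cv2.imread("pics/top0.png");s=cv2.imread("pics/side0.png")
r=lambda im,x,y,w,h,f:cv2.resize(im[y:y+h,x:x+w],None,fx=f,fy=f,interpolation=cv2.INTER_CUBIC)
C=np.zeros((600,800,3),np.uint8)
def put(a,x,y):C[y:y+a.shape[0],x:x+a.shape[1]]=a
put(r(t,200,180,60,80,4),0,0)       # caddy 240x320
put(r(t,325,205,100,60,4),240,0)    # balance
put(r(t,440,200,40,85,4),640,0)     # charger
put(r(s,265,140,60,45,4),0,340)
put(r(s,285,205,75,70,4)[:260],240,340)
put(r(s,300,285,65,45,4),540,340)
cv2.imwrite("pics/crop0.png",C)
E
```

```text
(no output)
```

View pics/crop0.png

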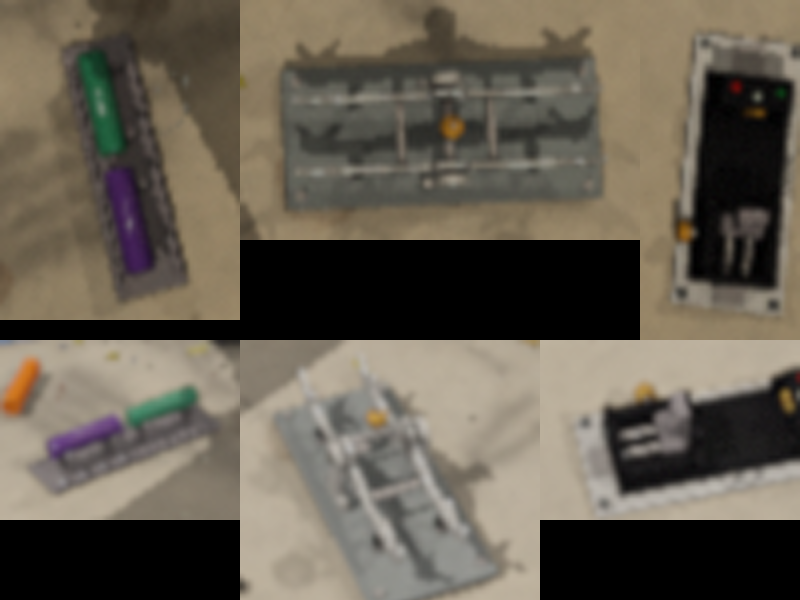

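The crop shows the caddy with green (far) and purple (near), the balance with its beam along the image horizontal, and the charger with its brass contact far (about top px (466,228)) and slider near (about (465,258)). Now I measure poses and look for the plus end marks.

```bash
python3 - <<'E'
from h import *
t=cv2.imread("pics/top0.png");s=cv2.imread("pics/side0.png");D=np.load("pics/top0.npy")
cols={"green":((60,90,40),(90,255,255)),"purple":((120,80,40),(150,255,255))}
for n,im,roi in(("top",t,(200,180,260,260)),("side",s,(265,140,325,185))):
    for k,(lo,hi) in cols.items():
        pts,r=blob(mask(n,im,lo,hi,roi));b=cv2.boxPoints(r)
        a=pts-pts.mean(0);v=np.linalg.svd(a,full_matrices=False)[2][0];q=a@v
        e=[pts.mean(0)+v*q.min(),pts.mean(0)+v*q.max()]
        z=.029 if n=="side" else .034
        print(n,k,len(pts),pts.mean(0),"c",ray(n,pts.mean(0),z).round(4),"ends",ray(n,e[0],z).round(4),ray(n,e[1],z).round(4))
        L=[im[tuple(np.round((pts.mean(0)+v*x)[::-1]).astype(int))].tolist() for x in np.arange(q.min()-3,q.max()+4,1)]
        print(L)
# charger + balance plates by brightness/saturation
h=cv2.cvtColor(t,cv2.COLOR_BGR2HSV)
m=mask("top",t,(0,0,0),(179,255,45),(440,205,485,282));pts,r=blob(m);b=cv2.boxPoints(r);print("carriage",[ray("top",x,.02).round(4) for x in b],r)
g=cv2.cvtColor(t,cv2.COLOR_BGR2LAB)[205:282,440:485]
m=mask("top",t,(0,0,0),(179,255,255),(325,205,425,265))&(((t[...,0].astype(int)-t[...,2])>-8)*255).astype(np.uint8);pts,r=blob(m);print("balance",[ray("top",x,.011).round(4) for x in cv2.boxPoints(r)],ray("top",r[0],.011),r)
print("nut",end="");m=mask("top",t,(10,120,80),(25,255,255),(360,220,390,250));pts,r=blob(m);print(pts.mean(0),ray("top",pts.mean(0),.084))
m=mask("top",t,(10,120,80),(30,255,255),(455,220,475,235));pts,r=blob(m);print("brass",pts.mean(0),len(pts),ray("top",pts.mean(0),.029))
C=np.zeros((560,800,3),np.uint8)
f=lambda im,x,y,w,h,k:cv2.resize(im[y:y+h,x:x+w],None,fx=k,fy=k,interpolation=cv2.INTER_LANCZOS4)
C[:560,:320]=f(t,212,188,40,70,8);C[:280,320:800]=f(s,270,148,60,35,8)
C[280:560,320:480]=f(t,455,222,20,35,8)
cv2.imwrite("pics/crop1.png",C)
E
```

```text
top green 166 [225.08434 205.35542] c [0.5541 0.2131 0.034 ] ends [0.5855 0.2204 0.034 ] [0.5234 0.206  0.034 ]
[[55, 67, 77], [53, 58, 64], [49, 57, 52], [38, 55, 28], [38, 61, 20], [39, 62, 21], [42, 65, 23], [43, 68, 23], [50, 76, 27], [48, 77, 29], [59, 90, 33], [67, 99, 46], [86, 113, 72], [94, 117, 82], [77, 104, 58], [88, 112, 74], [107, 127, 100], [110, 130, 104], [77, 104, 61], [65, 96, 41], [60, 94, 33], [60, 94, 33], [62, 95, 33], [58, 91, 32], [60, 93, 33], [61, 95, 33], [61, 95, 33], [64, 94, 37], [62, 86, 40], [52, 65, 48], [57, 61, 66], [48, 49, 56], [51, 43, 54]]
top purple 177 [231.79095 234.48587] c [0.4812 0.1963 0.034 ] ends [0.5128 0.2035 0.034 ] [0.45   0.1892 0.034 ]
[[57, 61, 66], [54, 56, 64], [51, 43, 54], [67, 36, 57], [81, 33, 64], [84, 33, 66], [80, 31, 64], [81, 32, 66], [82, 32, 65], [85, 34, 66], [87, 36, 68], [92, 49, 77], [92, 52, 79], [92, 52, 79], [92, 51, 78], [86, 46, 74], [96, 63, 86], [108, 85, 102], [108, 85, 101], [96, 62, 86], [82, 35, 65], [83, 32, 64], [83, 31, 65], [86, 33, 66], [81, 32, 62], [83, 31, 63], [84, 32, 65], [84, 31, 64], [83,
[... 969 characters left out ...]
, 76, 107], [121, 76, 102], [115, 88, 109], [122, 125, 138], [136, 152, 162], [140, 158, 168]]
carriage [array([ 0.3845, -0.346 ,  0.02  ]), array([ 0.5139, -0.3645,  0.02  ]), array([ 0.508 , -0.4175,  0.02  ]), array([ 0.3787, -0.3984,  0.02  ])] ((464.6065673828125, 244.32786560058594), (21.366436004638672, 52.32965850830078), 5.19442892074585)
balance [array([ 0.4786, -0.0669,  0.011 ]), array([ 0.4773, -0.1299,  0.011 ]), array([ 0.4497, -0.129 ,  0.011 ]), array([ 0.4509, -0.0662,  0.011 ])] [ 0.46410177 -0.09801403  0.011     ] ((350.5, 239.5), (11.0, 25.0), 90.0)
nut[377.66666 236.5    ] [ 0.46603632 -0.15825242  0.084     ]
brass [469.5 228. ] 2 [ 0.48573574 -0.39320759  0.029     ]
```

View pics/crop1.png

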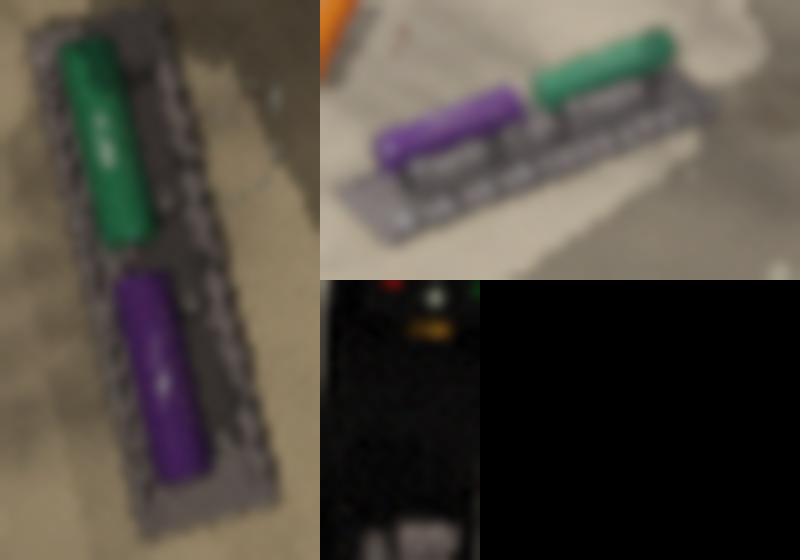

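The crop shows no clear plus marking at this range, so I will show the ends to a camera after picking up. Next are the plate poses and heights, from depth.

```bash
python3 - <<'E'
from h import *
D=np.load("pics/top0.npy");c=calibration("top")
v,u=np.mgrid[:400,:640];K=np.linalg.inv(c["mtx"]);P=np.stack([u,v,np.ones_like(u)],-1)@K.T*D[...,None]
W=(P-c["t"])@c["R"];np.save("pics/W.npy",W)
for n,(x0,y0,x1,y1),zl,zh in(("balance",(325,208,425,268),.006,.016),("charger",(440,200,488,285),.003,.04),("caddy",(205,180,255,262),.003,.05)):
    w=W[y0:y1,x0:x1].reshape(-1,3);ok=(w[:,2]>zl)&(w[:,2]<zh);r=cv2.minAreaRect(w[ok][:,:2].astype(np.float32)*1000)
    print(n,ok.sum(),r,"bench z",np.median(W[290:300,260:280,2]))
w=W[208:268,325:425].reshape(-1,3)
t=cv2.imread("pics/top0.png")
print("balance heights mm");print((W[216:258:1,330:420:4,2]*1000).round().astype(int).tolist().__str__().replace("],","],\n"))
print("charger");print((W[205:282:2,446:484:2,2]*1000).round().astype(int).tolist().__str__().replace("],","],\n"))
E
```

```text
balance 2179 ((478.05279541015625, -170.60092163085938), (225.2563934326172, 131.71002197265625), 85.17669677734375) bench z -0.00143106196804744
charger 1695 ((453.8426513671875, -384.08740234375), (119.03103637695312, 213.9562530517578), 87.24607849121094) bench z -0.00143106196804744
caddy 1099 ((519.8112182617188, 214.12008666992188), (123.42384338378906, 206.34913635253906), 85.57727813720703) bench z -0.00143106196804744
balance heights mm
[[-5, -2, -2, -5, 1, 1, -1, 0, -1, 0, 0, 1, 3, -4, 1, -3, -1, 1, -1, -1, 0, 0, 0],
 [-1, -2, 1, 3, -4, -1, -1, 0, 3, -1, -1, -3, -1, -3, -3, -1, -1, 1, 1, -2, 0, -4, -1],
 [0, -1, -4, 0, 2, -2, -1, 1, -1, -3, -3, -2, -4, -6, -2, -4, -3, 1198, -1, -4, 1, -1, 0],
 [-4, -3, 0, 1, 0, -1, -3, 3, -3, -4, -1, 1, -2, 0, -4, -1, -1, -1, 1, -1, 6, -2, -2],
 [-1, 2, 1, -3, -1, -1, 1, -4, -2, 4, 1, -1, -4, -4, 7, 14, 11, 8, 9, 7, 12, 4, 0],
 [-2, -5, 1, 3, 2, -6, -6, 5, 6, 11, 9, 10, 7, 8, 10, 13, 9, 7, 9, 7, 13, -4, -2],
 [-4, 2, 6, 11, 10, 9, 8, 11, 7, 13, 10, 6, 9, 12, 6, 12, 8, 9, 9, 8, 11, -1, 3],
 [-3, 1, 14, 12, 12, 9, 10, 10, 8, 8, 8, 55, 55, 13,
[... 4965 characters left out ...]
 -2, 0],
 [-2, -3, 3, 8, 15, 23, 22, 8, 18, 10, 19, 8, 16, 27, 22, 4, 1, 1, 1],
 [-1, -3, 3, 4, 11, 22, 24, 10, 21, 7, 13, 6, 19, 22, 24, 1, -1, -3, 0],
 [-3, 1, 1, 5, 13, 22, 20, 6, 8, 11, 17, 9, 19, 22, 22, 3, 1, -1, -2],
 [-4, 1, 3, 7, 16, 24, 31, 25, 31, 25, 27, 23, 20, 24, 5, 0, 0, 0, 1],
 [2, 2, -1, 9, 0, 4, 18, 22, 5, 12, 25, 29, 26, 25, 29, -1, -2, 2, -3],
 [4, 3, 4, 5, 1, 2, 5, 1, 5, 3, 4, 0, 4, -1, 4, -1, -1, -2, 6],
 [-1, 4, 3, 6, 6, 4, 3, 1, 10, 7, 0, 3, 6, 7, 7, 2, -3, -1, -3],
 [-2, 0, 0, -2, -2, 0, -4, 0, 3, 2, 4, 8, 5, 2, 6, -1, -2, 1, 1],
 [-3, -3, -1, -3, 0, -1, -2, -1, 1, 0, -2, 3, 0, -1, 0, 0, 1, 1, 0],
 [1, -3, 0, -1, -2, -2, -1, -2, -2, 3, 0, -2, -2, -4, 5, 0, 0, 2, 1]]
```

```bash
python3 - <<'E'
from h import *
W=np.load("pics/W.npy");Z=W[...,2].astype(np.float32)
def rect(n,roi,zt,lo,hi):
    x0,y0,x1,y1=roi;m=np.zeros(Z.shape,np.uint8);z=cv2.medianBlur(Z,5)
    m[y0:y1,x0:x1]=((z>lo)&(z<hi))[y0:y1,x0:x1]*255
    k,l,st,_=cv2.connectedComponentsWithStats(m);i=1+np.argmax(st[1:,4])
    cs,_=cv2.findContours((l==i).astype(np.uint8),cv2.RETR_EXTERNAL,cv2.CHAIN_APPROX_NONE)
    c=max(cs,key=len)[:,0].astype(float)
    w=np.array([ray("top",p,zt)[:2] for p in c],np.float32)*1000
    r=cv2.minAreaRect(w)
    # refine: fit lines to the boundary by sides
    ang=np.radians(r[2]);v=np.array([np.cos(ang),np.sin(ang)])
    print(n,r, "ang",r[2]); return r
rect("balance",(320,200,430,270),.011,.005,.2)
rect("charger",(440,200,490,290),.005,.002,.2)
rect("carriage",(440,200,490,290),.012,.0075,.2)
rect("caddy",(200,180,260,265),.006,.003,.2)
# slider top & contact block in world
for n,roi,a,b in(("slider",(455,250,478,262),.040,.056),("block",(455,215,482,232),.022,.045)):
    x0,y0,x1,y1=roi;w=W[y0:y1,x0:x1].reshape(-1,3);w=w[(w[:,2]>a)&(w[:,2]<b)];print(n,len(w),np.percentile(w,[2,50,98],axis=0).round(4).tolist())
    if n=="slider":print(w.round(4).tolist())
# balance seat tips / rods
w=W[208:268,325:425].reshape(-1,3);q=w[(w[:,2]>.047)&(w[:,2]<.06)];print(q[np.abs(q[:,1]+.158)>.06].round(4).tolist())
q=w[(w[:,2]>.07)&(w[:,2]<.1)];print("mast",q.mean(0))
E
```

```text
balance ((466.3412170410156, -159.7860870361328), (89.7170639038086, 199.9884490966797), 1.051453948020935) ang 1.051453948020935
charger ((450.229736328125, -384.8604431152344), (71.88204956054688, 172.02708435058594), 80.40557098388672) ang 80.40557098388672
carriage ((445.2276916503906, -380.3497314453125), (64.72071075439453, 133.59962463378906), 81.57003784179688) ang 81.57003784179688
caddy ((517.1141967773438, 204.86215209960938), (162.93695068359375, 46.43537902832031), 13.375272750854492) ang 13.375272750854492
slider 24 [[0.4187, -0.3904, 0.0419], [0.4213, -0.3799, 0.0465], [0.4252, -0.3724, 0.0499]]
[[0.4262, -0.3731, 0.0481], [0.4239, -0.3722, 0.0426], [0.4238, -0.3735, 0.0465], [0.4238, -0.3762, 0.0455], [0.4238, -0.3791, 0.0441], [0.4236, -0.3796, 0.0504], [0.4237, -0.3838, 0.0444], [0.4235, -0.3883, 0.0458], [0.4234, -0.3902, 0.0475], [0.4213, -0.3725, 0.0493], [0.4213, -0.3758, 0.0465], [0.4213, -0.3782, 0.0466], [0.4213, -0.3822, 0.0413], [0.4212, -0.383, 0.0466], [0.4212, -0.386, 0.0449], [0.4211, -0.3889, 0.0435], [0.4211, -0.3906, 0.0457], [0.419, -0.3732, 0.0466]
[... 445 characters left out ...]
, -0.2448, 0.047], [0.4897, -0.2471, 0.0475], [0.4895, -0.2493, 0.0488], [0.4889, -0.2504, 0.056], [0.4892, -0.2535, 0.0525], [0.4881, -0.066, 0.0517], [0.4857, -0.0659, 0.0514], [0.4854, -0.0904, 0.0485], [0.4852, -0.0928, 0.0504], [0.4479, -0.2493, 0.0525], [0.4478, -0.2514, 0.0542], [0.4479, -0.2546, 0.0505], [0.4461, -0.2254, 0.0501], [0.4459, -0.2272, 0.0534], [0.4457, -0.2449, 0.0496], [0.4455, -0.2491, 0.053], [0.4454, -0.2514, 0.0538], [0.4454, -0.254, 0.0527], [0.444, -0.0893, 0.0482], [0.444, -0.0918, 0.0476], [0.444, -0.0943, 0.0471], [0.442, -0.0673, 0.0499], [0.4416, -0.0892, 0.049], [0.4416, -0.0918, 0.0473], [0.4415, -0.0941, 0.0484]]
mast [ 0.46608181 -0.15887827  0.07773315]
```

>>> drive_tool --pt "0.0373 -0.0422 0 0 0 0.0106" --pt "0.0373 -0.0422 0 0 0 0.0106" --pt "0.0373 -0.0422 0 0 0 0.0106" --pt "0.0373 -0.0422 0 0 0 0.0106" --pt "0.0373 -0.0422 0 0 0 0.0106" --pt "0.0373 -0.0422 0 0 0 0.0106" --pt "0.0373 -0.0422 0 0 0 0.0106" --pt "0.0373 -0.0422 0 0 0 0.0106" --hand 0.1 --newtons 20

```text
t: 0.77
position: [0.3748, 0.4159, 0.2605]
tcp_rot: [-0.0, 0.018, 1.0, -0.0]
ft_force: [0.0, 0.9, -0.1]
grip_width: 0.0404
finger_force: 0.0
```

>>> drive_tool --pt "0.0373 -0.0422 -0.029 0 0 0.0106" --pt "0.0373 -0.0422 -0.029 0 0 0.0106" --pt "0.0373 -0.0422 -0.029 0 0 0.0106" --pt "0.0373 -0.0422 -0.029 0 0 0.0106" --pt "0.0373 -0.0422 -0.029 0 0 0.0106" --pt "0.0373 -0.0422 -0.029 0 0 0.0106" --pt "0.0373 -0.0422 -0.029 0 0 0.0106" --pt "0.0373 -0.0422 -0.029 0 0 0.0106" --pt "0 0 0 0 0 0"

```text
t: 1.52
position: [0.5559, 0.2059, 0.1181]
tcp_rot: [-0.001, -0.11, 0.994, -0.003]
ft_force: [-0.5, -0.2, 0.5]
grip_width: 0.0398
finger_force: 0.0
```

>>> drive_tool --pt "0 0 0 0 0 0" --pt "0 0 0 0 0 0"

```text
t: 1.68
position: [0.5526, 0.2156, 0.1213]
tcp_rot: [-0.0, -0.114, 0.994, 0.0]
ft_force: [-1.0, 0.6, 0.7]
grip_width: 0.0399
finger_force: 0.0
```

>>> drive_tool --pt "0.002 -0.003 -0.03 0 0 0.003" --pt "0 0 -0.03 0 0 0" --pt "0 0 -0.03 0 0 0" --pt "0 0 -0.03 0 0 0" --pt "0 0 -0.02 0 0 0" --pt "0 0 0 0 0 0" --pt "0 0 0 0 0 0"

```text
t: 2.27
position: [0.5538, 0.2142, 0.0377]
tcp_rot: [-0.0, -0.119, 0.993, 0.0]
ft_force: [0.1, 0.8, 0.3]
grip_width: 0.0398
finger_force: 0.0
```

>>> drive_tool --pt "0 0 0 0 0 0" --pt "0 0 0 0 0 0" --pt "0 0 0 0 0 0" --pt "0 0 0 0 0 0" --hand 1 --newtons 20

```text
t: 2.6
position: [0.5545, 0.216, 0.0387]
tcp_rot: [0.001, -0.119, 0.993, 0.002]
ft_force: [-0.9, 4.6, 3.1]
grip_width: 0.0172
finger_force: 20.0
```

>>> drive_tool --pt "0 0 0.05 0 0 0" --pt "0 0 0.05 0 0 0" --pt "0 0 0.05 0 0 0" --pt "-0.0167 -0.0547 0 0 0 -0.0076" --pt "-0.0167 -0.0547 0 0 0 -0.0076" --pt "-0.0167 -0.0547 0 0 0 -0.0076" --pt "-0.0167 -0.0547 0 0 0 -0.0076" --pt "-0.0167 -0.0547 0 0 0 -0.0076" --pt "-0.0167 -0.0547 0 0 0 -0.0076" --pt "-0.0167 -0.0547 0 0 0 -0.0076" --pt "-0.0167 -0.0547 0 0 0 -0.0076" --pt "-0.0167 -0.0547 0 0 0 -0.0076"

```text
t: 3.6
position: [0.4637, -0.0838, 0.1282]
tcp_rot: [0.001, -0.011, 1.0, -0.0]
ft_force: [0.9, 0.1, 0.4]
grip_width: 0.0175
finger_force: 20.0
```

>>> drive_tool --pt "0 0 0 0 0 0" --pt "0 0 0 0 0 0" --pt "0 0 0 0 0 0" --pt "0 0 0 0 0 0"

```text
t: 3.93
position: [0.4648, -0.0809, 0.1278]
tcp_rot: [0.0, -0.012, 1.0, 0.0]
ft_force: [-0.2, -0.5, -1.2]
grip_width: 0.0172
finger_force: 20.0
```

```bash
python3 - <<'E'
from h import *
p,d=get_image("top");s,_=get_image("side");cv2.imwrite("pics/top1.png",p)
print(read_state()["position"],read_state()["tcp_rot"])
C=np.zeros((480,800,3),np.uint8)
f=lambda im,x,y,w,h,k:cv2.resize(im[y:y+h,x:x+w],None,fx=k,fy=k,interpolation=cv2.INTER_CUBIC)
C[:,:480]=f(p,310,180,120,120,4)
u=proj("side",[.465,-.08,.12]).astype(int);print(u)
C[:480,480:]=f(s,u[0]-40,u[1]-50,80,120,4)
cv2.imwrite("pics/crop2.png",C)
E
```

```text
[ 0.46468628 -0.08085504  0.12762166] [ 2.42332480e-04 -1.25592882e-02  9.99921066e-01  2.58701108e-04]
[308 193]
```

View pics/crop2.png

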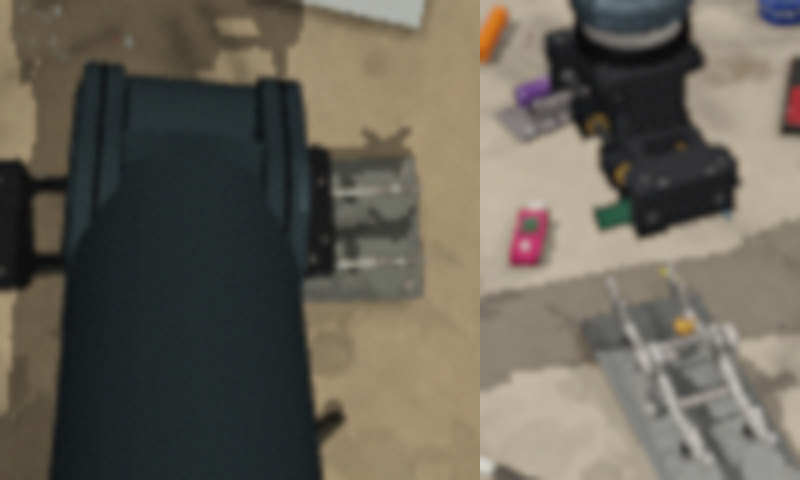

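The view shows the green cell gripped, near end at crop px (615,215), and the empty balance below it. I lower it onto the left cradle.

>>> drive_tool --pt "0 0.002 -0.03 0 0 0" --pt "0 0 -0.03 0 0 0" --pt "0 0 -0.03 0 0 0" --pt "0 0 -0.016 0 0 0" --pt "0 0 0 0 0 0" --pt "0 0 0 0 0 0" --pt "0 0 0 0 0 0"

```text
t: 4.62
position: [0.4648, -0.0809, 0.0646]
tcp_rot: [0.001, -0.012, 1.0, -0.0]
ft_force: [0.2, -0.4, -0.6]
grip_width: 0.0176
finger_force: 20.0
```

>>> drive_tool --pt "0 0 -0.003 0 0 0" --pt "0 0 -0.003 0 0 0" --pt "0 0 0 0 0 0" --pt "0 0 0 0 0 0"

```text
t: 4.95
position: [0.4643, -0.0811, 0.0605]
tcp_rot: [0.0, -0.011, 1.0, -0.0]
ft_force: [0.6, -0.3, -0.7]
grip_width: 0.0175
finger_force: 20.0
```

```bash
python3 - <<'E'
from h import *
s,_=get_image("side")
print(read_state()["position"],read_state()["ft_force"])
f=lambda im,x,y,w,h,k:cv2.resize(im[y:y+h,x:x+w],None,fx=k,fy=k,interpolation=cv2.INTER_CUBIC)
cv2.imwrite("pics/crop3.png",f(s,270,160,110,110,5))
E
```

```text
[ 0.46426208 -0.08109217  0.06049671] [ 0.28687026  0.35175464 -0.72221839]
```

View pics/crop3.png

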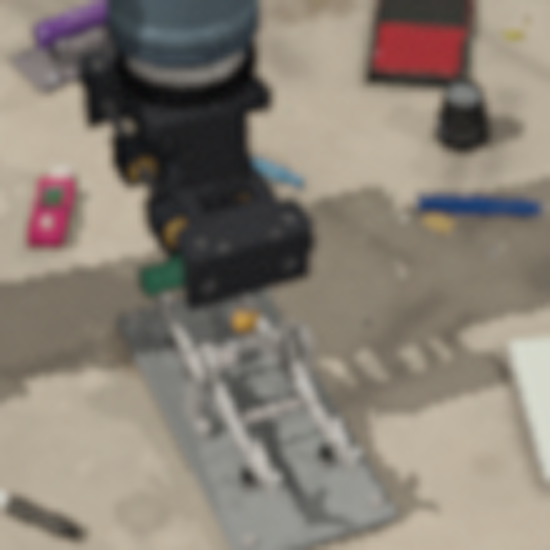

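>>> drive_tool --pt "0 0.001 -0.004 0 0 0" --pt "0 0 0 0 0 0" --pt "0 0 0 0 0 0"

```text
t: 5.25
position: [0.464, -0.0804, 0.0578]
tcp_rot: [-0.0, -0.011, 1.0, 0.0]
ft_force: [-0.1, -0.5, 0.1]
grip_width: 0.0175
finger_force: 20.0
```

>>> drive_tool --pt "0 0 0 0 0 0" --pt "0 0 0 0 0 0" --pt "0 0 0 0 0 0" --pt "0 0 0 0 0 0" --pt "0 0 0 0 0 0" --hand 0.2

```text
t: 5.67
position: [0.4642, -0.0805, 0.058]
tcp_rot: [0.0, -0.011, 1.0, 0.0]
ft_force: [0.4, 0.3, 0.1]
grip_width: 0.0354
finger_force: 0.0
```

>>> drive_tool --pt "0 0 0.03 0 0 0" --pt "0 0 0.05 0 0 0" --pt "0 0 0.05 0 0 0" --pt "0 0.03 0 0 0 0" --pt "0 0.06 0 0 0 0" --pt "0 0.06 0 0 0 0" --pt "0 0.06 0 0 0 0" --pt "0.003 0.06 0 0 0 0.007" --pt "0.006 0.06 0 0 0 0.015" --pt "0.007 0.06 0 0 0 0.015" --pt "0.007 0.055 0 0 0 0.015" --pt "0.007 0.0167 0 0 0 0.015"

```text
t: 6.67
position: [0.4816, 0.203, 0.1362]
tcp_rot: [0.001, -0.121, 0.993, 0.002]
ft_force: [0.9, 0.7, -0.3]
grip_width: 0.0351
finger_force: 0.0
```

```bash
python3 - <<'E'
from h import *
s,_=get_image("side");t,d=get_image("top")
print(read_state()["position"],read_state()["tcp_rot"],read_state()["ft_force"])
f=lambda im,x,y,w,h,k:cv2.resize(im[y:y+h,x:x+w],None,fx=k,fy=k,interpolation=cv2.INTER_CUBIC)
C=np.zeros((550,800,3),np.uint8)
C[:440,:440]=f(s,270,190,110,110,4);C[:240,440:800]=f(t,330,205,90,60,4)
cv2.imwrite("pics/crop4.png",C)
m=mask("top",t,(60,90,40),(90,255,255),(330,205,420,265));pts,r=blob(m);print(len(pts),ray("top",pts.mean(0),.051),r)
c=calibration("top")
q=pts.astype(int);dd=np.median(d[q[:,1],q[:,0]]);P=np.linalg.inv(c["mtx"])@[*pts.mean(0),1]*dd;print((P-c["t"])@c["R"])
E
```

```text
[0.48227309 0.19946127 0.13596813] [ 4.34110486e-04 -1.18662480e-01  9.92934275e-01  7.44093988e-04] [ 0.70916205 -0.9912534  -0.2275595 ]
170 [ 0.46388354 -0.07983922  0.051     ] ((344.0, 239.0), (26.0, 6.0), 90.0)
[ 0.46400927 -0.07993746  0.04869156]
```

View pics/crop4.png

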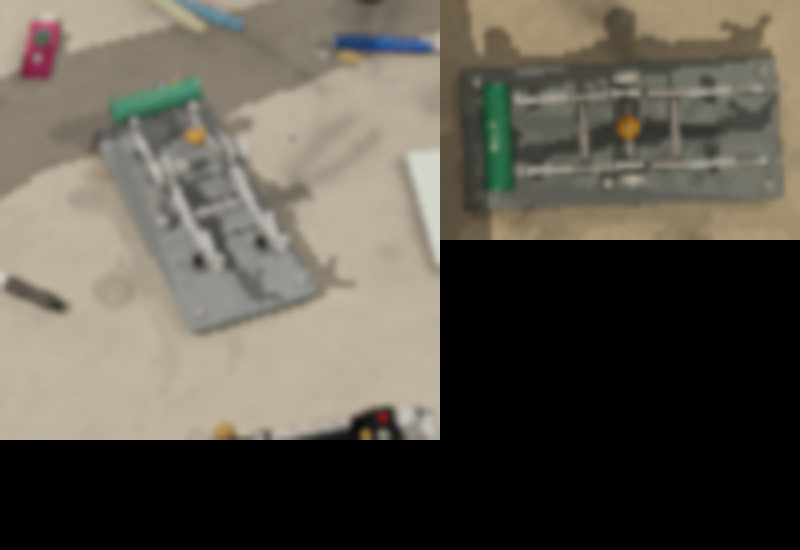

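Green lies squarely in the left cradle (top px about (345,239)), and the left arm is down. I fetch purple.

>>> drive_tool --pt "-0.003 -0.004 -0.04 0 0 0" --pt "0 0 -0.04 0 0 0" --pt "0 0 -0.04 0 0 0" --pt "0 0 -0.03 0 0 0" --pt "0 0 -0.011 0 0 0" --pt "0 0 0 0 0 0" --pt "0 0 0 0 0 0"

```text
t: 7.35
position: [0.4806, 0.1931, 0.0397]
tcp_rot: [-0.0, -0.115, 0.993, -0.0]
ft_force: [0.3, -0.6, 0.5]
grip_width: 0.0353
finger_force: 0.0
```

>>> drive_tool --pt "0 0 0 0 0 0" --pt "0 0 0 0 0 0" --pt "0 0 0 0 0 0" --pt "0 0 0 0 0 0" --hand 1 --newtons 20

```text
t: 7.68
position: [0.4803, 0.1984, 0.0409]
tcp_rot: [0.001, -0.118, 0.993, 0.003]
ft_force: [-3.8, 8.4, 3.7]
grip_width: 0.0175
finger_force: 20.0
```

>>> drive_tool --pt "0 0 0.05 0 0 0" --pt "0 0 0.06 0 0 0" --pt "0 0 0.06 0 0 0" --pt "-0.0014 -0.0516 0 0 0 -0.005" --pt "-0.0014 -0.0516 0 0 0 -0.005" --pt "-0.0014 -0.0516 0 0 0 -0.005" --pt "-0.0014 -0.0516 0 0 0 -0.005" --pt "-0.0014 -0.0516 0 0 0 -0.005" --pt "-0.0014 -0.0516 0 0 0 -0.005" --pt "-0.0014 -0.0516 0 0 0 -0.005" --pt "-0.0014 -0.0516 0 0 0 -0.005" --pt "-0.0014 -0.0516 0 0 0 -0.005"

```text
t: 8.68
position: [0.4729, -0.0861, 0.1424]
tcp_rot: [0.001, -0.045, 0.999, -0.0]
ft_force: [0.2, -0.4, -0.6]
grip_width: 0.0174
finger_force: 20.0
```

>>> drive_tool --pt "-0.0014 -0.0516 0 0 0 -0.005" --pt "-0.0014 -0.0516 0 0 0 -0.005" --pt "-0.0014 -0.0516 0 0 0 -0.005" --pt "-0.0014 -0.0516 0 0 0 -0.005" --pt "-0.0014 -0.0516 0 0 0 -0.003" --pt "0 0 0 0 0 0" --pt "0 0 0 0 0 0" --pt "0 0 0 0 0 0" --pt "0 0 0 0 0 0"

```text
t: 9.43
position: [0.4689, -0.2377, 0.1416]
tcp_rot: [0.0, -0.011, 1.0, 0.0]
ft_force: [0.2, -0.1, -0.5]
grip_width: 0.0175
finger_force: 20.0
```

```bash
python3 - <<'E'
from h import *
s,_=get_image("side");r=read_state();print(r["position"],r["tcp_rot"])
m=mask("side",s,(120,80,30),(150,255,255),(280,180,400,300))
pts,q=blob(m);print(len(pts),pts.mean(0),pts.min(0),pts.max(0))
# expected near-end of cell
for dz in(.010,.012):
  for e in(-.0325,.0325):
    print(dz,e,proj("side",r["position"]+[e,0,-dz]))
cv2.imwrite("pics/side5.png",s)
E
```

```text
[ 0.46897771 -0.23765167  0.14155057] [ 1.73378298e-04 -1.09333252e-02  9.99940151e-01  3.56748800e-04]
75 [323.62668 230.28   ] [318. 226.] [329. 234.]
0.01 -0.0325 [318.75860712 231.71916985]
0.01 0.0325 [343.58400833 224.86313028]
0.012 -0.0325 [318.77850968 232.30713936]
0.012 0.0325 [343.5741432  225.45046181]
```

>>> drive_tool --pt "-0.001 -0.003 -0.04 0 0 0" --pt "0 0 -0.04 0 0 0" --pt "0 0 -0.03 0 0 0" --pt "0 0 -0.01 0 0 0" --pt "0 0 -0.006 0 0 0" --pt "0 0 -0.006 0 0 0" --pt "0 0 0 0 0 0" --pt "0 0 0 0 0 0"

```text
t: 10.15
position: [0.4685, -0.2409, 0.0628]
tcp_rot: [0.001, -0.01, 1.0, -0.0]
ft_force: [-0.4, 0.7, 1.3]
grip_width: 0.0176
finger_force: 20.0
```

>>> drive_tool --pt "0 0 0 0 0 0" --pt "0 0 0 0 0 0" --pt "0 0 0 0 0 0" --pt "0 0 0 0 0 0" --pt "0 0 0 0 0 0" --hand 0.2

```text
t: 10.57
position: [0.4681, -0.2413, 0.0623]
tcp_rot: [0.0, -0.01, 1.0, -0.0]
ft_force: [0.4, 0.4, -0.4]
grip_width: 0.0353
finger_force: 0.0
```

>>> drive_tool --pt "0 0 0.03 0 0 0" --pt "0 0 0.05 0 0 0" --pt "0 0 0.05 0 0 0" --pt "0 -0.05 0.02 0 0 0" --pt "0 -0.05 0.02 0 0 0" --pt "0 -0.05 0 0 0 0" --pt "0 -0.05 0 0 0 0" --pt "0 -0.05 0 0 0 0" --pt "0 -0.05 0 0 0 0" --pt "0 0 0 0 0 0" --pt "0 0 0 0 0 0" --pt "0 0 0 0 0 0"

```text
t: 11.57
position: [0.468, -0.4202, 0.1638]
tcp_rot: [-0.0, -0.01, 1.0, 0.001]
ft_force: [-0.3, 0.6, -0.9]
grip_width: 0.0353
finger_force: 0.0
```

```bash
python3 - <<'E'
from h import *
t,d=get_image("top");s,_=get_image("side")
print(read_state()["position"],read_state()["tcp_rot"])
c=calibration("top")
for n,lo,hi in(("g",(60,90,40),(90,255,255)),("p",(120,80,30),(150,255,255))):
    pts,r=blob(mask("top",t,lo,hi,(330,205,420,265)))
    q=pts.astype(int);dd=np.median(d[q[:,1],q[:,0]]);P=np.linalg.inv(c["mtx"])@[*pts.mean(0),1]*dd;print(n,len(pts),r,(P-c["t"])@c["R"])
f=lambda im,x,y,w,h,k:cv2.resize(im[y:y+h,x:x+w],None,fx=k,fy=k,interpolation=cv2.INTER_CUBIC)
C=np.zeros((550,800,3),np.uint8)
C[:440,:440]=f(s,270,190,110,110,4);C[:240,440:800]=f(t,330,205,90,60,4)
cv2.imwrite("pics/crop6.png",C)
E
```

```text
[ 0.46848528 -0.41935864  0.16397046] [-3.18761771e-05 -1.06534332e-02  9.99943049e-01  6.34393881e-04]
g 169 ((343.93304443359375, 238.95944213867188), (26.149208068847656, 6.819643974304199), 87.51044464111328) [ 0.46437705 -0.08011834  0.04905099]
p 165 ((410.1241760253906, 234.9896697998047), (26.408462524414062, 6.39450216293335), 85.2363510131836) [ 0.46932033 -0.23767636  0.06840161]
```

Purple is up (its top at 68 mm) and green is down (its top at 49 mm), so green dropped and goes to the charger. I fetch green.

>>> drive_tool --pt "0 0.04 0 0 0 0" --pt "0 0.0585 0 0 0 0" --pt "0 0.0585 0 0 0 0" --pt "0 0.0585 0 0 0 0" --pt "-0.001 0.0585 0 0 0 0" --pt "-0.001 0.0585 0 0 0 0" --pt "-0.001 0.0585 0 0 0 0" --pt "-0.001 0.0585 0 0 0 0" --pt "-0.001 0.0585 0 0 0 0" --pt "-0.001 0.0585 0 0 0 0" --pt "-0.001 0 0 0 0 0" --pt "0 0 0 0 0 0"

```text
t: 12.67
position: [0.4635, -0.078, 0.1643]
tcp_rot: [0.0, -0.013, 1.0, 0.0]
ft_force: [-0.1, 0.1, 0.2]
grip_width: 0.0356
finger_force: 0.0
```

>>> drive_tool --pt "0 0 0 0 0 0" --pt "0 0 0 0 0 0" --pt "0 0 0 0 0 0"

```text
t: 12.92
position: [0.4637, -0.0824, 0.1642]
tcp_rot: [0.0, -0.009, 1.0, -0.0]
ft_force: [0.2, -0.0, -0.1]
grip_width: 0.0353
finger_force: 0.0
```

>>> drive_tool --pt "0.001 0.0037 -0.04 0 0 0" --pt "0 0 -0.05 0 0 0" --pt "0 0 -0.05 0 0 0" --pt "0 0 -0.035 0 0 0" --pt "0 0 -0.0137 0 0 0" --pt "0 0 0 0 0 0" --pt "0 0 0 0 0 0" --pt "0 0 0 0 0 0"

```text
t: 13.58
position: [0.4653, -0.0794, 0.052]
tcp_rot: [0.001, -0.009, 1.0, -0.0]
ft_force: [-0.6, -0.1, 0.1]
grip_width: 0.0352
finger_force: 0.0
```

>>> drive_tool --pt "0 0 0 0 0 0" --pt "0 0 0 0 0 0" --pt "0 0 0 0 0 0" --pt "0 0 0 0 0 0" --pt "0 0 0.004 0 0 0" --pt "0 0 0.004 0 0 0" --pt "0 0 0.006 0 0 0" --pt "0 0 0.006 0 0 0" --pt "0 0 0.01 0 0 0" --pt "0 0 0.02 0 0 0" --pt "0 0 0.03 0 0 0" --pt "0 0 0.04 0 0 0" --hand 1 --newtons 25

```text
t: 14.58
position: [0.4633, -0.0791, 0.123]
tcp_rot: [-0.001, -0.01, 1.0, 0.0]
ft_force: [0.7, -0.1, 0.2]
grip_width: 0.0173
finger_force: 25.0
```

>>> drive_tool --pt "0 -0.035 0.05 0 0 0.01" --pt "0 -0.045 0.04 0 0 0.022" --pt "0 -0.045 0.04 0 0 0.022" --pt "0 -0.045 0.04 0 0 0.022" --pt "0 -0.045 0.04 0 0 0.022" --pt "0 -0.045 0.04 0 0 0.022" --pt "0 -0.045 0.04 0 0 0.022" --pt "0 -0.045 0.04 0 0 0.022" --pt "0 -0.045 0.04 0 0 0.022" --pt "0 -0.045 0.04 0 0 0.022" --pt "0 -0.045 0.04 0 0 0.022" --pt "0 -0.045 0.04 0 0 0.022"

```text
t: 15.58
position: [0.4657, -0.3637, 0.3851]
tcp_rot: [-0.006, -0.36, 0.933, 0.002]
ft_force: [1.2, 0.6, -1.1]
grip_width: 0.0175
finger_force: 25.0
```

>>> drive_tool --pt "0 0 0 0 0 0.02" --pt "0 0 0 0 0 0.02" --pt "0 0 0 0 0 0" --pt "0 0 0 0 0 0"

```text
t: 15.92
position: [0.4654, -0.3629, 0.3828]
tcp_rot: [-0.005, -0.417, 0.909, 0.004]
ft_force: [0.4, -0.5, -0.9]
grip_width: 0.0174
finger_force: 25.0
```

```bash
python3 - <<'E'
from h import *
t,d=get_image("top");s,_=get_image("side");r=read_state()
print(r["position"],r["tcp_rot"],r["joint_positions"].round(2))
ax=np.degrees(2*np.arctan2(r["tcp_rot"][2],r["tcp_rot"][1]))-180;print("yaw",ax)
u=proj("side",r["position"]-[0,0,.011]).astype(int);v=proj("top",r["position"]).astype(int);print(u,v)
f=lambda im,x,y,w,h,k:cv2.resize(im[y:y+h,x:x+w],None,fx=k,fy=k,interpolation=cv2.INTER_CUBIC)
C=np.zeros((500,800,3),np.uint8)
a=f(s,u[0]-30,u[1]-25,60,50,10);C[:500,:600]=a
# balance check corner
C[:200,600:800]=f(t,330,205,100,60,2)[:200,:200] if False else 0
C[:120,600:800]=f(t,330,205,100,60,2)
cv2.imwrite("pics/crop7.png",C)
for n,lo,hi in(("p",(120,80,30),(150,255,255)),):
    pts,q=blob(mask("top",t,lo,hi,(330,205,425,265)));print(len(pts),q)
E
```

```text
[ 0.46542984 -0.36286336  0.3826052 ] [-0.00677333 -0.41670047  0.9090122   0.00341538] [ 1.15  0.45 -0.8   1.51  0.33  1.34  2.75]
yaw 49.25440913470243
[352 180] [515 224]
170 ((408.4358825683594, 235.53762817382812), (25.34374237060547, 6.651900291442871), 86.18592071533203)
```

View pics/crop7.png

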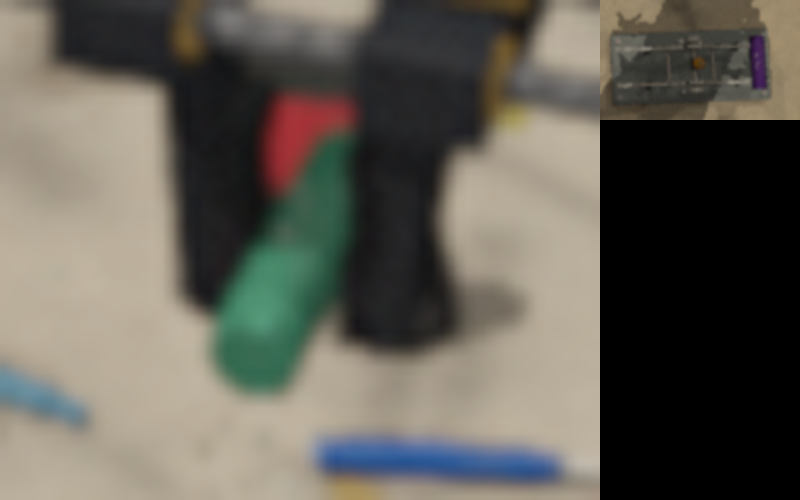

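The seen end, A (facing the robot in the caddy; crop px (260,345)), is plain green with no button. To be sure, I show the other end, B.

>>> drive_tool --pt "0 0 0 0 0 -0.039" --pt "0 0 0 0 0 -0.039" --pt "0 0 0 0 0 -0.039" --pt "0 0 0 0 0 -0.039" --pt "0 0 0 0 0 -0.039" --pt "0 0 0 0 0 -0.039" --pt "0 0 0 0 0 -0.039" --pt "0 0 0 0 0 -0.039" --pt "0 0 0 0 0 -0.039" --pt "0 0 0 0 0 -0.039" --pt "0 0 0 0 0 -0.039" --pt "0 0 0 0 0 -0.039"

```text
t: 17.02
position: [0.4662, -0.3621, 0.3835]
tcp_rot: [-0.002, 0.303, 0.953, 0.005]
ft_force: [-0.2, -0.4, -0.0]
grip_width: 0.0178
finger_force: 25.0
```

>>> drive_tool --pt "0 0 0 0 0 -0.039" --pt "0 0 0 0 0 -0.039" --pt "0 0 0 0 0 -0.039" --pt "0 0 0 0 0 -0.039" --pt "0 0 0 0 0 -0.039" --pt "0 0 0 0 0 -0.039" --pt "0 0 0 0 0 -0.039" --pt "0 0 0 0 0 0" --pt "0 0 0 0 0 0"

```text
t: 17.77
position: [0.4664, -0.362, 0.3836]
tcp_rot: [0.001, 0.668, 0.745, 0.006]
ft_force: [0.3, 0.2, -0.1]
grip_width: 0.0175
finger_force: 25.0
```

```bash
python3 - <<'E'
from h import *
s,_=get_image("side");r=read_state()
print(r["position"],r["tcp_rot"],r["joint_positions"].round(2))
print("yaw",np.degrees(2*np.arctan2(r["tcp_rot"][2],r["tcp_rot"][1]))-180)
u=proj("side",r["position"]-[0,0,.011]).astype(int)
f=lambda im,x,y,w,h,k:cv2.resize(im[y:y+h,x:x+w],None,fx=k,fy=k,interpolation=cv2.INTER_CUBIC)
cv2.imwrite("pics/crop8.png",f(s,u[0]-30,u[1]-25,60,50,10))
E
```

```text
[ 0.46639567 -0.36201281  0.38353042] [0.00092293 0.6674282  0.74464908 0.00604038] [ 0.86  0.35 -0.36  1.53  0.12  1.27  0.6 ]
yaw -83.7396797638456
```

View pics/crop8.png

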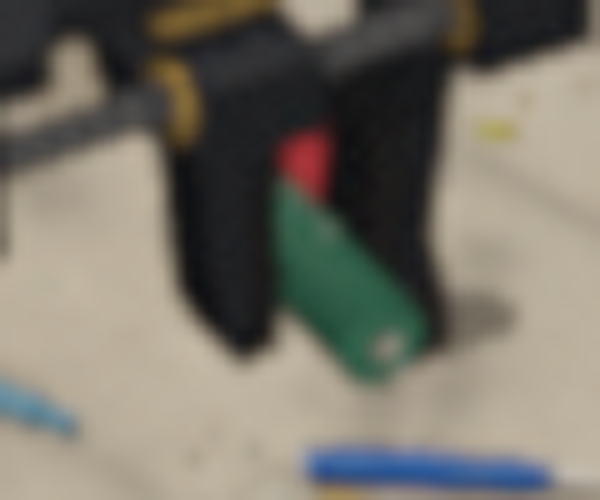

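End B shows the steel button at crop px (387,345), so B is plus and must point to the fixed contact at about -9° yaw. Next I refine the bay line, yaw and slider face.

```bash
python3 - <<'E'
from h import *
t=cv2.imread("pics/top0.png");g=cv2.cvtColor(t,cv2.COLOR_BGR2GRAY).astype(float)
L=[];R=[]
for v in range(221,270):
    row=g[v];
    def cross(rng,thr=70):
        for a,b in zip(rng[:-1],rng[1:]):
            if row[a]<thr<=row[b]: return a+(b-a)*(thr-row[a])/(row[b]-row[a])
    r=cross(list(range(470,486)));l=cross(list(range(460,445,-1)))
    L.append((l,v));R.append((r,v))
for n,E,z in(("L",L,.012),("R",R,.012)):
    w=np.array([ray("top",e,z)[:2] for e in E if e[0]]);k=np.ones(len(w),bool)
    for _ in range(4):
        p=np.polyfit(w[k,0],w[k,1],1);q=w[:,1]-np.polyval(p,w[:,0]);k=np.abs(q)<.0012
    print(n,k.sum(),len(w),"yaw",np.degrees(np.arctan(p[0])),"y at .45",np.polyval(p,.45))
print(g[240,446:486].astype(int),g[224,446:486].astype(int))
print("col profile slider");print(g[245:272,465].astype(int),g[245:272,463].astype(int))
print("contact");print([t[v,467].tolist() for v in range(222,236)])
# slider lateral: bright pixels rows 252-256
for v in range(250,258):print(v,g[v,452:482].astype(int))
E
```

```text
L 44 49 yaw -8.204590843662556 y at .45 -0.3562511766311733
R 49 49 yaw -8.239710866994548 y at .45 -0.4121581575135268
[134 131 123 116 122 142 148 122  55  12  12  10  14  12  11   9  10  10
  12  14  11  13  11  13  11  13  12  14  13  25  62  99 119 126 129 129
 130 132 133 135] [131 131 134 133 131 119 101 128 126  83  32   8   3   3   9  14  12  13
  12  10  14  24  62  93  53  17  11  14  19  25  18  31  85 133 130 136
 140 139 135 133]
col profile slider
[ 6  8  9  6  8  9 22 53 81 81 75 67 68 57 32 18 16 20 23 28 35 44 35 27
 14 20 53] [ 7  7  9  7  6  7  7 15 28 39 46 53 65 70 50 45 46 43 35 33 24 14  9  8
 11 26 58]
contact
[[13, 13, 15], [18, 21, 22], [21, 24, 24], [14, 14, 16], [11, 17, 24], [11, 32, 47], [11, 36, 54], [10, 18, 26], [9, 8, 8], [7, 8, 8], [9, 10, 10], [10, 11, 12], [9, 10, 10], [9, 10, 10]]
250 [123  57  10   4   7  13  13   6   4   6   8   7   6   9   9   9   7   5
   5   7   7   9  25  79 137 144 130 130 129 131]
251 [123  55   9   2   8   9  11   7   4   6  10   7  14  22  24  24  22  20
  17  10   9  10  23  76 137 147 135 131 130 132]
252 [121  56   9   2   7   9   7  10  10  15  13  15  30  53  62  60  59  62
  53  35  22  10  23  75 134 144 134 131 133 133]
253 [106  46   9   4   4   9  12  13  24  38  37  28  43  81  93  90  91  95
  86  66  36  13  29  79 132 141 132 131 134 133]
254 [ 71  30   6   3   5  10  11  18  38  61  60  39  48  81  91  91  91  91
  88  74  38  14  34  86 133 137 133 133 134 133]
255 [ 51  22   7   4   6  14  13  17  45  71  71  46  44  75  84  87  79  80
  79  65  31  13  37  87 133 136 134 134 135 133]
256 [ 62  36  11   4   7  11  11  21  46  75  74  53  46  67  77  75  70  69
  68  41  17  13  36  88 128 132 133 133 135 135]
257 [ 90  67  28   3  10  11  10  22  46  72  78  65  58  68  72  73  73  74
  61  27   9  13  41  94 127 128 131 134 136 134]
```

>>> drive_tool --pt "-0.001 -0.0036 -0.03 0 0 0.038" --pt "-0.001 -0.0036 -0.045 0 0 0.038" --pt "-0.001 -0.0036 -0.045 0 0 0.038" --pt "-0.001 -0.0036 -0.045 0 0 0.038" --pt "-0.001 -0.0036 -0.045 0 0 0.038" --pt "-0.001 -0.0036 -0.045 0 0 0.038" --pt "-0.001 -0.0036 -0.045 0 0 0.038" --pt "-0.001 -0.0036 -0.045 0 0 0.038" --pt "-0.001 -0.0036 -0.045 0 0 0.038" --pt "-0.001 -0.0036 -0.045 0 0 0.038" --pt "0 -0.0036 -0.045 0 0 0.038" --pt "0 0 0 0 0 0"

```text
t: 18.82
position: [0.4569, -0.3851, 0.0901]
tcp_rot: [-0.007, 0.073, 0.997, 0.008]
ft_force: [-1.9, 0.6, -1.6]
grip_width: 0.0173
finger_force: 25.0
```

>>> drive_tool --pt "0 0 0 0 0 0" --pt "0 0 0 0 0 0" --pt "0 0 0 0 0 0"

```text
t: 19.07
position: [0.4616, -0.3866, 0.0973]
tcp_rot: [-0.002, 0.077, 0.997, 0.005]
ft_force: [-0.3, -0.4, 0.2]
grip_width: 0.0174
finger_force: 25.0
```

```bash
python3 - <<'E'
from h import *
s,ds=get_image("side");t,_=get_image("top");r=read_state();cv2.imwrite("pics/s9.png",s);cv2.imwrite("pics/t9.png",t);np.save("pics/s9.npy",ds)
q=r["tcp_rot"];yaw=2*np.arctan2(q[2],q[1])-np.pi;print(r["position"],np.degrees(yaw),q,r["joint_positions"].round(2))
from scipy.spatial.transform import Rotation as Ro
Rm=Ro.from_quat([q[1],q[2],q[3],q[0]]).as_matrix();print(Rm.round(3).tolist())
ax=-Rm[:,0]; c=r["position"]+Rm[:,2]*.0115
for n,im in(("side",s),("top",t)):
    m=mask(n,im,(60,60,30),(90,255,255),(300,150,480,330) if n=="side" else (440,190,490,290))
    k=cv2.connectedComponentsWithStats(m);print(n,k[2].tolist(),k[3].round(1).tolist())
    print("pred minus,plus",proj(n,c-ax*.0325),proj(n,c+ax*.0325),"mid",proj(n,c))
# charger features predicted in side
th=np.radians(-8.22);ex=np.array([np.cos(th),np.sin(th),0]);ey=np.array([-np.sin(th),np.cos(th),0]);S=np.array([.4525,-.3845,0])
for a in((-.0285,.009,.046),(-.0285,-.009,.046),(.0325,0,.0295)):print(a,proj("side",S+ex*a[0]+ey*a[1]+[0,0,a[2]]))
x0,y0=300,255;cv2.imwrite("pics/crop9.png",cv2.resize(s[y0:y0+75,x0:x0+100],None,fx=8,fy=8,interpolation=cv2.INTER_CUBIC))
E
```

```text
[ 0.46128036 -0.38662355  0.09702655] -8.758386843640622 [-0.00240737  0.07635594  0.99706735  0.00454793] [ 1.    0.74 -0.53  1.74  0.48  0.8   1.66]
[[-0.988, 0.152, -0.004], [0.152, 0.988, 0.009], [0.005, 0.009, -1.0]]
side [[0, 0, 640, 400, 255943], [338, 285, 9, 7, 47], [367, 302, 4, 3, 10]] [[319.5, 199.5], [341.5, 288.0], [368.8, 303.0]]
pred minus,plus [338.18330616 289.04211433] [366.05358738 284.15693274] mid [352.18256089 286.58828543]
top [[0, 0, 640, 400, 255978], [471, 248, 7, 4, 22]] [[319.5, 199.5], [474.1, 249.2]]
pred minus,plus [473.25645822 250.24050701] [475.86532312 222.94280354] mid [474.56537882 236.54469371]
(-0.0285, 0.009, 0.046) [335.07507782 296.99373243]
(-0.0285, -0.009, 0.046) [336.91111303 303.24615889]
(0.0325, 0, 0.0295) [361.20345753 299.59563902]
```

View pics/crop9.png

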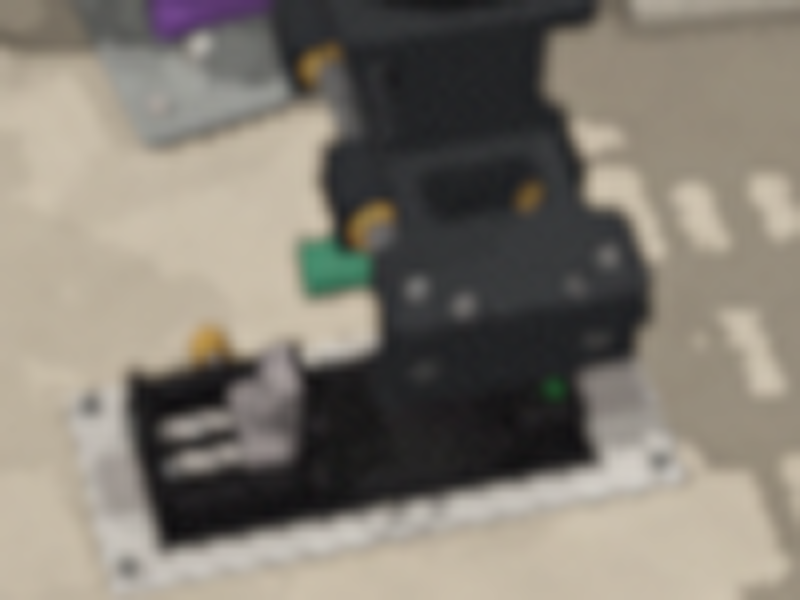

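The minus end is at s9 px about (338,288), above the bay. Slider and cell agree with the predictions to about 1 px. I go down to pressing height.

>>> drive_tool --pt "0 0 -0.02 0 0 0.003" --pt "0 0 -0.02 0 0 0" --pt "0 0 -0.02 0 0 0" --pt "0 0 -0.011 0 0 0" --pt "0 0 0 0 0 0" --pt "0 0 0 0 0 0" --pt "0 0 0 0 0 0" --pt "0 0 0 0 0 0"

```text
t: 19.83
position: [0.4605, -0.3862, 0.0529]
tcp_rot: [-0.003, 0.071, 0.997, 0.005]
ft_force: [1.1, -0.1, -0.3]
grip_width: 0.0174
finger_force: 25.0
```

>>> drive_tool --pt "-0.0017 0.0002 0 0 0 0" --pt "-0.0017 0.0002 0 0 0 0" --pt "-0.0017 0.0003 0 0 0 0" --pt "0 0 0 0 0 0" --pt "0 0 0 0 0 0"

```text
t: 20.25
position: [0.4581, -0.3859, 0.0531]
tcp_rot: [-0.003, 0.071, 0.997, 0.005]
ft_force: [3.8, -1.5, -0.4]
grip_width: 0.0173
finger_force: 25.0
```

>>> drive_tool --pt "-0.0017 0.0002 0 0 0 0" --pt "0 0 0 0 0 0" --pt "0 0 0 0 0 0"

```text
t: 20.5
position: [0.4568, -0.3857, 0.0529]
tcp_rot: [-0.003, 0.071, 0.997, 0.005]
ft_force: [4.5, -1.0, 1.1]
grip_width: 0.0173
finger_force: 25.0
```

>>> drive_tool --pt "-0.0017 0.0002 0 0 0 0" --pt "0 0 0 0 0 0" --pt "0 0 0 0 0 0"

```text
t: 20.75
position: [0.4556, -0.3855, 0.0528]
tcp_rot: [-0.003, 0.071, 0.997, 0.005]
ft_force: [4.2, -1.2, 1.2]
grip_width: 0.0174
finger_force: 25.0
```

```bash
cat > avg.py <<'E'
from h import *
F=[];P=[]
for _ in range(10):
    get_image("side");r=read_state();F.append(r["ft_force"]);P.append(r["position"])
F=np.array(F);e=np.array([.9897,-.143,0]);print("F",F.mean(0).round(2),"along",(F@e).mean().round(2),"sd",(F@e).std().round(2),"pos",np.mean(P,0).round(5),"t",r["t"])
E
python3 avg.py
```

```text
F [ 4.95 -1.03  1.02] along 5.05 sd 0.51 pos [ 0.45558 -0.38552  0.05275] t 21.25
```

>>> drive_tool --pt "-0.0017 0.0002 0 0 0 0" --pt "0 0 0 0 0 0"

```text
t: 21.42
position: [0.4546, -0.3854, 0.0528]
tcp_rot: [-0.003, 0.071, 0.997, 0.005]
ft_force: [5.3, -0.8, 1.4]
grip_width: 0.0173
finger_force: 25.0
```

```bash
python3 avg.py
```

```text
F [ 4.92 -1.2   0.97] along 5.04 sd 0.58 pos [ 0.45462 -0.38538  0.05277] t 21.9167
```

>>> drive_tool --pt "-0.0008 0.0001 0 0 0 0" --pt "0 0 0 0 0 0"

```text
t: 22.08
position: [0.4544, -0.3853, 0.0529]
tcp_rot: [-0.003, 0.071, 0.997, 0.005]
ft_force: [4.2, -0.4, 1.1]
grip_width: 0.0169
finger_force: 25.0
```

```bash
python3 avg.py
```

```text
F [ 5.4  -1.18  0.81] along 5.51 sd 0.38 pos [ 0.45436 -0.38534  0.05283] t 22.5833
```

>>> drive_tool --pt "0 0 -0.0025 0 0 0" --pt "0 0 -0.0025 0 0 0" --pt "0 0 0 0 0 0" --pt "0 0 0 0 0 0"

```text
t: 22.92
position: [0.4544, -0.3853, 0.0499]
tcp_rot: [-0.003, 0.071, 0.997, 0.005]
ft_force: [5.4, -0.9, 1.3]
grip_width: 0.0173
finger_force: 25.0
```

>>> drive_tool --pt "0 0 -0.0025 0 0 0" --pt "0 0 0 0 0 0" --pt "0 0 0 0 0 0"

```text
t: 23.17
position: [0.4545, -0.3853, 0.0485]
tcp_rot: [-0.003, 0.071, 0.997, 0.005]
ft_force: [5.5, -2.0, 2.8]
grip_width: 0.0176
finger_force: 25.0
```

>>> drive_tool --pt "0 0 -0.0025 0 0 0" --pt "0 0 0 0 0 0" --pt "0 0 0 0 0 0"

```text
t: 23.42
position: [0.4545, -0.3853, 0.0469]
tcp_rot: [-0.003, 0.071, 0.997, 0.005]
ft_force: [5.1, -1.1, 3.4]
grip_width: 0.017
finger_force: 25.0
```

```bash
python3 avg.py
```

```text
F [ 5.53 -0.68  2.39] along 5.57 sd 0.56 pos [ 0.45448 -0.38532  0.04698] t 23.9167
```

>>> drive_tool --pt "0 0 -0.0025 0 0 0" --pt "0 0 -0.0025 0 0 0" --pt "0 0 0 0 0 0" --pt "0 0 0 0 0 0"

```text
t: 24.25
position: [0.4545, -0.3853, 0.044]
tcp_rot: [-0.003, 0.071, 0.997, 0.005]
ft_force: [5.5, -0.7, 2.0]
grip_width: 0.0172
finger_force: 25.0
```

```bash
python3 avg.py
```

```text
F [ 5.54 -0.78  1.96] along 5.59 sd 0.29 pos [ 0.45451 -0.38532  0.04398] t 24.75
```

>>> drive_tool --pt "0 0 -0.0025 0 0 0" --pt "0 0 0 0 0 0" --pt "0 0 0 0 0 0"

```text
t: 25.0
position: [0.4545, -0.3853, 0.0425]
tcp_rot: [-0.003, 0.071, 0.997, 0.005]
ft_force: [6.0, -0.9, 2.5]
grip_width: 0.0172
finger_force: 25.0
```

>>> drive_tool --pt "0 0 -0.0015 0 0 0" --pt "0 0 0 0 0 0" --pt "0 0 0 0 0 0"

```text
t: 25.25
position: [0.4545, -0.3853, 0.0416]
tcp_rot: [-0.003, 0.071, 0.997, 0.005]
ft_force: [5.0, -0.8, 2.0]
grip_width: 0.0172
finger_force: 25.0
```

```bash
python3 avg.py
```

```text
F [ 5.14 -0.95  2.64] along 5.22 sd 0.29 pos [ 0.45453 -0.38533  0.04162] t 25.75
```

>>> drive_tool --pt "0 0 -0.0015 0 0 0" --pt "0 0 0 0 0 0" --pt "0 0 0 0 0 0"

```text
t: 26.0
position: [0.4546, -0.3853, 0.0407]
tcp_rot: [-0.003, 0.071, 0.997, 0.005]
ft_force: [5.8, -0.5, 2.1]
grip_width: 0.0174
finger_force: 25.0
```

>>> drive_tool --pt "0 0 -0.0015 0 0 0" --pt "0 0 0 0 0 0" --pt "0 0 0 0 0 0"

```text
t: 26.25
position: [0.4546, -0.3853, 0.0398]
tcp_rot: [-0.003, 0.071, 0.997, 0.005]
ft_force: [5.2, -0.1, 3.3]
grip_width: 0.0173
finger_force: 25.0
```

```bash
python3 avg.py
```

```text
F [ 5.35 -0.69  2.31] along 5.39 sd 0.45 pos [ 0.45456 -0.38533  0.03983] t 26.75
```

>>> drive_tool --pt "0 0 -0.0015 0 0 0" --pt "0 0 0 0 0 0" --pt "0 0 0 0 0 0"

```text
t: 27.0
position: [0.4545, -0.3854, 0.0389]
tcp_rot: [-0.003, 0.071, 0.997, 0.005]
ft_force: [5.1, -0.8, 2.5]
grip_width: 0.0174
finger_force: 25.0
```

>>> drive_tool --pt "0 0 -0.0015 0 0 0" --pt "0 0 0 0 0 0" --pt "0 0 0 0 0 0"

```text
t: 27.25
position: [0.4545, -0.3853, 0.0383]
tcp_rot: [-0.003, 0.071, 0.997, 0.005]
ft_force: [4.2, -1.1, 6.2]
grip_width: 0.0174
finger_force: 25.0
```

```bash
python3 avg.py; python3 - <<'E'
from h import *
s,_=get_image("side");r=read_state()
m=mask("side",s,(60,60,25),(90,255,255),(310,270,400,330));k=cv2.connectedComponentsWithStats(m);print(k[2][1:].tolist(),k[3][1:].round(1).tolist())
th=np.radians(-8.2);ex=np.array([np.cos(th),np.sin(th),0])
for z in(.027,.029,.032):
  c=r["position"].copy();c[2]=z;print(z,proj("side",c-ex*.0325),proj("side",c+ex*.0325))
E
```

```text
F [ 4.13 -0.3   6.13] along 4.13 sd 0.44 pos [ 0.4545  -0.38536  0.03834] t 27.75
[[336, 300, 7, 11, 51]] [[338.4, 305.1]]
0.027 [335.25262343 305.43290491] [362.09568568 300.26728987]
0.029 [335.25259685 304.91392225] [362.12898896 299.74660331]
0.032 [335.25255686 304.13300506] [362.17909925 298.96314453]
```

Bottom is felt at TCP z = 38 mm (Fz stepped to 6 N). I release.

>>> drive_tool --pt "0 0 0.0005 0 0 0" --pt "0 0 0 0 0 0" --pt "0 0 0 0 0 0" --pt "0 0 0 0 0 0" --pt "0 0 0 0 0 0" --pt "0 0 0 0 0 0" --hand 0.35

```text
t: 28.3
position: [0.4532, -0.3851, 0.0375]
tcp_rot: [-0.004, 0.071, 0.997, 0.006]
ft_force: [-0.6, 0.5, 0.0]
grip_width: 0.0287
finger_force: 0.0
```

>>> drive_tool --pt "0 0 0.01 0 0 0" --pt "0 0 0.03 0 0 0" --pt "0 0 0.05 0 0 0" --pt "0 0 0.06 0 0 0" --pt "-0.01 0.02 0.06 0 0 0" --pt "-0.03 0.04 0.04 0 0 0" --pt "-0.04 0.05 0.02 0 0 0" --pt "-0.04 0.05 0 0 0 0" --pt "-0.04 0.05 0 0 0 0" --pt "0 0.06 0 0 0 0" --pt "0 0.06 0 0 0 0" --pt "0 0 0 0 0 0"

```text
t: 29.3
position: [0.3568, -0.1816, 0.2003]
tcp_rot: [-0.004, 0.068, 0.998, 0.006]
ft_force: [0.5, 0.4, 1.6]
grip_width: 0.029
finger_force: 0.0
```

>>> drive_tool --pt "0 0.06 0 0 0 0" --pt "0 0.06 0 0 0 0" --pt "0 0.06 0 0 0 0" --pt "0 0.06 0 0 0 0" --pt "0 0.06 0 0 0 0" --pt "0 0.06 0 0 0 0" --pt "0 0.06 0 0 0 0" --pt "0 0 0 0 0 0" --pt "0 0 0 0 0 0"

```text
t: 30.05
position: [0.3579, 0.0664, 0.2003]
tcp_rot: [-0.003, 0.069, 0.998, 0.006]
ft_force: [0.4, -0.6, -0.8]
grip_width: 0.0287
finger_force: 0.0
```

```bash
python3 - <<'E'
from h import *
t,d=get_image("top");s,ds=get_image("side");print(read_state()["position"])
th=np.radians(-8.22)
for n,im,dd,roi in(("top",t,d,(445,200,485,285)),("side",s,ds,(310,270,400,330))):
    pts,q=blob(mask(n,im,(60,60,25),(90,255,255),roi));a=pts-pts.mean(0);v=np.linalg.svd(a,full_matrices=False)[2][0];p=a@v
    e0,e1=pts.mean(0)+v*p.min(),pts.mean(0)+v*p.max();z=.034 if n=="top" else .031
    A,B=ray(n,e0,z),ray(n,e1,z);print(n,len(pts),q,A.round(4),B.round(4),"yaw",np.degrees(np.arctan2(*(B-A)[1::-1])),"len",np.linalg.norm(A-B),"c",ray(n,pts.mean(0),z).round(4))
    if n=="top":
        c=calibration(n);qi=pts.astype(int);P=np.c_[pts,np.ones(len(pts))]@np.linalg.inv(c["mtx"]).T*dd[qi[:,1],qi[:,0]][:,None];W=(P-c["t"])@c["R"]
        ok=np.abs(W[:,2]-.036)<.02;W=W[ok];print("z fit: slope along x",np.polyfit(W[:,0],W[:,2],1)[0].round(4),"median z",np.median(W[:,2]).round(4))
pts,q=blob(mask("top",t,(120,80,30),(150,255,255),(330,205,425,265)));print("purple",len(pts),q)
E
```

```text
[0.35770627 0.063836   0.19987706]
top 221 ((467.8565979003906, 240.077880859375), (8.41982364654541, 26.61750602722168), 5.19442892074585) [ 0.4883 -0.3909  0.034 ] [ 0.4231 -0.3811  0.034 ] yaw 171.47230261463494 len 0.06590632735784759 c [ 0.4557 -0.386   0.034 ]
z fit: slope along x -0.0218 median z 0.0352
side 240 ((348.9593811035156, 302.31317138671875), (10.026679039001465, 27.74331283569336), 77.73522186279297) [ 0.4873 -0.3911  0.031 ] [ 0.4214 -0.3845  0.031 ] yaw 174.27201061702834 len 0.06616260999598852 c [ 0.4547 -0.3878  0.031 ]
purple 170 ((408.4358825683594, 235.53762817382812), (25.34374237060547, 6.651900291442871), 86.18592071533203)
```

```bash
python3 - <<'E'
from h import *
I=[get_image("top") for _ in range(12)];t=I[0][0];d=np.median([i[1] for i in I],0);c=calibration("top")
for n,lo,hi,roi in(("g",(60,60,25),(90,255,255),(445,200,485,285)),("p",(120,80,30),(150,255,255),(330,205,425,265))):
    pts,q=blob(mask("top",t,lo,hi,roi));a=pts-pts.mean(0);V=np.linalg.svd(a,full_matrices=False)[2]
    k=(np.abs(a@V[1])<2)&(np.abs(a@V[0])<12);pts=pts[k];qi=pts.astype(int)
    W=(np.c_[pts,np.ones(len(pts))]@np.linalg.inv(c["mtx"]).T*d[qi[:,1],qi[:,0]][:,None]-c["t"])@c["R"]
    f=np.polyfit(W[:,0]-W[:,0].mean(),W[:,2],1);print(n,len(W),"slope",f[0].round(4),"z",f[1].round(4),"res",(W[:,2]-np.polyval(f,W[:,0]-W[:,0].mean())).std().round(4))
E
```

```text
g 96 slope -0.0033 z 0.0365 res 0.001
p 97 slope -0.0067 z 0.0499 res 0.0011
```

Green lies level and home (slope about 0, its top at the expected height), and purple is still on the balance.

```bash
python3 -c "
from plant import *
print(job_done())"
```

```text
the job is handed in; nothing more can be done
None
```

The green cell dropped, so I loaded it into the charging cradle, plus end to the brass contact; the last camera check showed it level and fully home, with purple still on the balance, and I handed the job in at about 31 s.

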